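Pin the stop jaw and index the sliding jaw of the valve vise

TASK

Set the bench vise up around the brass valve: take the knurled round-headed drop pin out of the drilled wooden block and drop it through the hole in the stop jaw's foot into the bed until its shoulder sits on the foot, and let go of it. Then pull up the spring plunger of the sliding jaw, slide the jaw one hole closer to the valve and let the plunger go fully home in that hole. Finish with your grip still on the plunger knob, holding it fully home in the hole (do not let go at the end), so that the pinch screw can be tightened; keep the valve standing between the jaws and leave everything else on the bench where it is.

Things in the scene. Friction and masses are not known exactly. Their poses are not given: they have to be found in the camera images.
- vise: Cast-iron quick-set vise bolted to the bench, 285 mm long along its own y axis, bed 72 mm wide with its flat top 45 mm above the bench; origin on the bench under the valve. A row of 13.5 mm through holes, 30 mm apart, runs along the bed's middle (own x = 0, own y = -120, -90, -60 ... +90 mm). The stop jaw is at its +y end, the sliding jaw at its -y end, the valve stands between them. Own z is up.
- stop_hole (a point): Centre of the mouth of the 14 mm pin hole in the stop jaw's foot, on the foot's top (65 mm above the bench). The hole goes down through the 20 mm foot and the 20 mm thick bed below, in line. The stop jaw's upright, 55 mm higher than the foot, stands 54 mm from the hole on the valve's side. Same axes as the vise.
- stop (a joint): Slide of the stop jaw along the bed, m; 0 at the start, where its hole is in line with the bed's; grows away from the valve. It slides by hand (about 6 N) until it is pinned.
- pin_grip (a point): Centre of the head of the loose steel drop pin (about 150 g): knurled round head 22 mm across and 40 mm tall, so this point is 20 mm above the shoulder; below it a round 12 mm shank, 44 mm long, with a tapered tip. It starts upright in one of the three holes of the wooden block, shoulder resting on the block's top (50 mm above the bench). Own z points up out of the head.
- pin_shoulder (a point): Point on the same pin's axis at the shoulder under the head, 20 mm below pin_grip and 44 mm above the tip.
- block: Drilled hardwood block fixed to the bench, 170 x 50 x 50 mm, long along its own x axis, origin under its centre. Three 13.6 mm holes on its middle line at own x = -55, 0, +55 mm hold the drop pin, a bolt and a drift, in any order.
- bolt: Hex-headed steel bolt standing in the block, head 19 mm across flats and 8 mm tall; not for this job. Origin at its lower end.
- drift: Plain dark steel drift, 12 mm thick with a narrower upper end, 100 mm tall, standing in the block; not for this job. Origin at its lower end.
- plunger_knob (a point): Centre of the round steel plunger knob on the sliding jaw: 26 mm across, 28 mm tall, 106 mm above the bench when home. Below it a 21 mm boss reaches 86 mm and the jaw's foot 65 mm above the bench. The jaw's upright (120 mm high) is 54 mm away on the valve's side, a screw head on it 42 mm from the knob's axis; free room on both sides across the bed (vise x). Moves with the jaw and up and down.
- plunger (a joint): Height of the plunger above its home position, m: 0 fully home (9 mm pin 12 mm deep in a bed hole), stop at 0.018. It must be lifted more than 0.012 to clear the bed. The spring pushes it down, 5 N at home and 8.6 N fully up.
- jaw (a joint): Slide of the sliding jaw along the bed, m: 0 in the hole where it starts, 0.030 in the next hole towards the valve (vise +y); about 5 N of friction, free only while the plunger is lifted; it has about 2 mm of play either way in a hole.
- next_hole (a point): Mouth, on the bed's top, of the next hole the plunger must go into (under the jaw's foot at the start), 45 mm above the bench. Same axes as the vise.
- valve: Dull brass cylinder valve, bare spindle, 100 mm tall, hexagon body 34 mm across flats, 420 g, standing loose and upright on the bed at the vise's origin with its side outlet towards vise -x. Origin at its lower end. With the jaw at its new hole there are 3 mm free on either side of it.
- tray: Shallow aluminium tray of nuts, 150 x 90 x 28 mm, fixed, origin under its centre; it and the block stand on opposite sides of the vise.
- gauge: Chrome pressure gauge lying face up, 64 mm across, 30 mm tall, origin under its centre; bystander.
- wheel: Stubby red plastic valve wheel, 55 mm across, 22 mm tall, origin under its centre; bystander.
- pigtail: Orange nylon pigtail fitting, standing, 35 mm across, 56 mm tall, origin under its centre; bystander.
- spanner: Steel spanner, 170 mm long, lying beyond the vise; bystander.
- soap: White soap-solution bottle, 60 mm across, 150 mm tall, origin under its centre; bystander.
Things that resemble listed ones, but are neither listed nor needed, are in the scene too. What is shaped like the part that bears pin_grip but pink is not meant. What is shaped like the valve but blue is not meant.

How it is judged:
By the outcome, as a careful person would: the job done as asked, in the order asked, and still so for the second after the job is handed in, while the arm keeps its last pose, push and grip.
It also fails if it takes over 64 s, if anything falls off the work surface, if the arm or the gripper's body presses on something with over 40 N, if the wrist force passes 120 N, or if a joint passes its speed limit or range.

ROBOT

A 7-joint arm with a two-finger parallel gripper is mounted at the origin on the work surface. World frame = base frame: x ahead of the robot, y to its left, z up, the work surface at z = 0. Lengths are in m, angles in rad, forces in N, time in s.
With the tool pointing down it reaches from about 0.425 to 0.825 m from the base axis. Payload 3.6 kg.
Tool frame: the origin (TCP) lies between the finger pads; the fingertips stand 22 mm ahead of it and the grasp point (between the pads) lies 3 mm ahead of it; z points along the fingers, x is the direction in which the jaws open and shut, and the axes are right-handed (so a half turn about z gives the same grasp; the last joint's range is limited). The gripper opens to 85 mm and grips with 20 to 120 N. Pads are 22 mm wide; open, the fingers measure 114 mm over their backs; the gripper's body (76 mm by 85 mm) begins 54 mm behind the grasp point. The pads swing forward as they close: fully open they stand 13 mm farther back than shut.
Start: joints at [1.296, 0.615, -0.013, 1.423, 0.008, 1.103, -0.04], TCP at [0.159, -0.63, 0.253] pointing down, gripper open.
Joint ranges: [-3.12, 3.12], [-0.3, 2.06], [-1.34, 1.32], [0.26, 2.42], [-1.36, 4.5], [0.01, 1.98], [-2.84, 2.84]. Speed limits (rad/s): [2.79, 2.79, 3.14, 3.14, 3.14, 3.14, 3.14].

INTERFACE

Orientations are given as a 3x3 rotation matrix whose columns are the frame's x, y, z axes.
In Python, from rig import bot gives the robot as it stands.
- The arm moves only by the tool step_arm, never from a script. Its argument "plan" is a list of rows, each an object with "claw": the finger opening in cm, from 0 to 8.54; "linear": the shift along the tool's x, y, z in cm, a list of three; "roll": the turn about the tool's z in rad. In form: [{"claw": claw, "linear": [dx, dy, dz], "roll": roll}, ...]. A call has 1 to 5 rows; each row shifts and turns the commanded pose from where the row before left it, along the tool's axes as they then stand; what a row does not reach is not made up. A row lasts 1/12 s, in which the tool goes at most 41.7 mm and 7.16 degrees, less where a joint would pass 70% of its speed; a pose out of reach is approached as far as the arm can. A call with a gripper value outside its range is refused whole. The fingers move at their own pace and stop on an object; "force" is the grip in N (left out, the last holds). Time passes only in rows, so rows that do not move let the fingers close. It gives the time, the measured TCP pose, the force and the opening at its end, in the units of the state.
- bot.observe(): the state, without advancing time (a new reading comes with each control period).
- bot.grab_frame(name): name is "scene" or "side" or "wrist"; returns the picture (480x640x3 uint8, red, green, blue); there is no depth.
- bot.camera_info(name): a dict with "fov_y" (degrees; the focal length in pixels is half the picture's height over the tangent of half this angle, whatever the lens; pixels are square), "cx", "cy" (the principal point, pixels), "dist" ([k1, k2, p1, p2, k3] as OpenCV has them; the pictures are not rectified), "R" (3x3) and "t" (3): a world point X has camera coordinates R X + t; the wrist camera has in their place "tool_from_camera" (4x4, takes a point from camera to tool coordinates, whose origin is the TCP and whose axes are the tool frame's). Camera axes: x right, y down, z forward; pixel columns grow to the right and rows downward; lengths in m; the calibration is good to about 2 mm. A picture is of the moment at which its call begins: read the wrist's pose just before it. camera_info takes no time and is no camera call.
- bot.sign_off(): hands the job in, once; it reports no verdict.
The state is a dict: "clock": time; "q": joint angles; "qd": joint speeds; "tau": joint torques, N m; "position": TCP position; "ee_rot": TCP orientation; "ft_force": force on the tool from outside, world axes, zero at the start; "wrist_torque": the same for the moment, N m; "gripper_width": opening from 0.0 (shut) to 1.0 (fully open).
Only numpy, scipy, OpenCV 4.12 (cv2) and the standard library are available. Lean on these libraries where they do the work, as an engineer would, in place of code of your own. Each camera call takes 0.05 s, during which the arm holds its last target.

## Working session

There is one attempt and no reset: what is moved stays moved. The work goes in short steps, Python scripts to look and compute and a tool call to move; the robot and the scene stay as the last step left them, time stands still between calls to the robot, and variables do not carry over. Pictures are saved under pics/ and viewed, and the job is handed in when it is done.

Besides the shell and the picture viewer there is one more tool, called in YAML: its name, and indented under it one key for each argument. step_arm: Moves the arm, as the interface text tells. Its arguments: {"type":"object","properties":{"plan":{"type":"array","items":{"type":"object","properties":{"claw":{"type":"number"},"linear":{"type":"array","items":{"type":"number"}},"roll":{"type":"number"}}}},"force":{"type":"number"}},"required":["plan"]}

```bash
ls; mkdir -p pics; python3 - <<'E'
from rig import bot
import cv2,numpy as np
np.set_printoptions(precision=4,suppress=True)
for n in("scene","side","wrist"):
    im=bot.grab_frame(n);cv2.imwrite(f"pics/{n}0.png",im[:,:,::-1]);print(n,bot.camera_info(n))
print(bot.observe())
E
```

```text
pics
scene {'fov_y': 45.24597808989871, 'cx': 310.041646624831, 'cy': 235.76583455252367, 'dist': array([-0.1453,  0.    ,  0.    ,  0.    ,  0.    ]), 'R': array([[-0.8153,  0.579 ,  0.0054],
       [ 0.3941,  0.5617, -0.7275],
       [-0.4243, -0.591 , -0.6861]]), 't': array([ 0.4755, -0.1631,  1.4568])}
side {'fov_y': 50.58076256845378, 'cx': 312.3129878274155, 'cy': 241.92798136212545, 'dist': array([-0.107,  0.   ,  0.   ,  0.   ,  0.   ]), 'R': array([[ 0.8977, -0.4405, -0.0091],
       [-0.2624, -0.5179, -0.8142],
       [ 0.354 ,  0.7333, -0.5805]]), 't': array([-0.5294,  0.2052,  0.8369])}
wrist {'fov_y': 58.70814934294011, 'cx': 316.8161709087985, 'cy': 232.7957764629677, 'dist': array([-0.0342,  0.    ,  0.    ,  0.    ,  0.    ]), 'tool_from_camera': array([[ 1.    ,  0.0005, -0.0003,  0.0001],
       [-0.0004,  0.9448,  0.3277, -0.0843],
       [ 0.0004, -0.3277,  0.9448, -0.1197],
       [ 0.    ,  0.    ,  0.    ,  1.    ]])}
{'clock': 0.15, 'q': array([ 1.2966,  0.6157, -0.0126,  1.4245,  0.0081,  1.1034, -0.0404]), 'qd': array([ 0.0018, -0.0035, -0.0006, -0.0057,  0.0015, -0.0011, -0.0003]), 'tau': array([  0.0011, -46.9659,   0.2594, -17.125 ,   0.01  ,   0.0071,
        -0.    ]), 'position': array([ 0.1593, -0.6296,  0.2524]), 'ee_rot': array([[ 0.2453, -0.9695, -0.0005],
       [-0.9695, -0.2453,  0.0019],
       [-0.002 ,  0.0001, -1.    ]]), 'ft_force': array([-0.3629,  0.1734, -0.0516]), 'wrist_torque': array([0.0398, 0.0042, 0.0035]), 'gripper_width': 0.9957774473064493}
```

View pics/scene0.png

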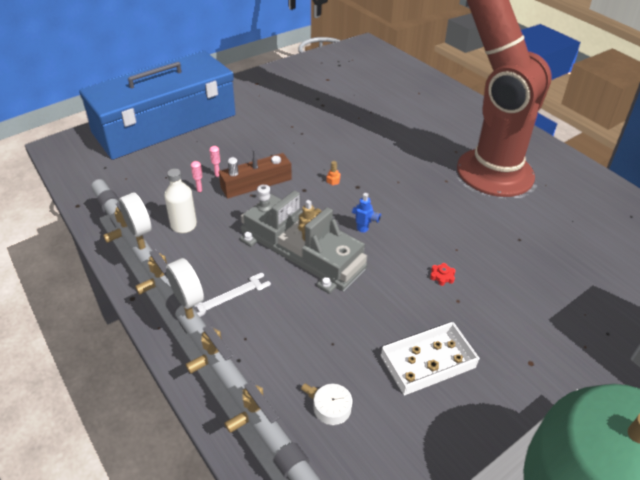

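View pics/side0.png

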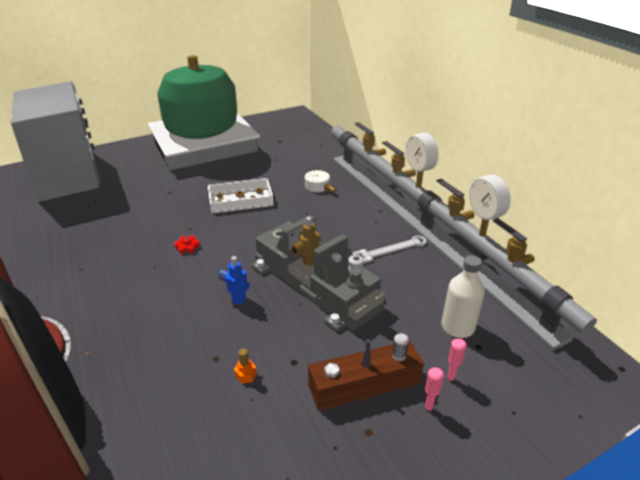

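View pics/wrist0.png

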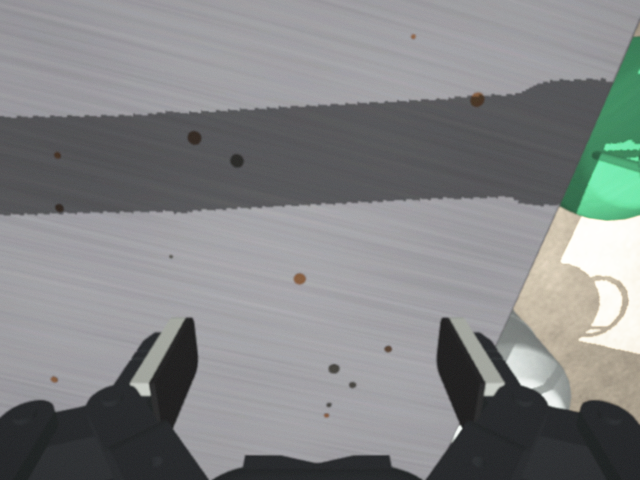

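```bash
python3 - <<'E'
import cv2,numpy as np
a=cv2.imread("pics/scene0.png")[120:300,180:400];b=cv2.imread("pics/side0.png")[190:420,220:480]
cv2.imwrite("pics/ca.png",cv2.resize(a,None,fx=3.5,fy=3.3,interpolation=2));cv2.imwrite("pics/cb.png",cv2.resize(b,None,fx=2.6,fy=2.6,interpolation=2))
E
```

```text
(no output)
```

View pics/ca.png

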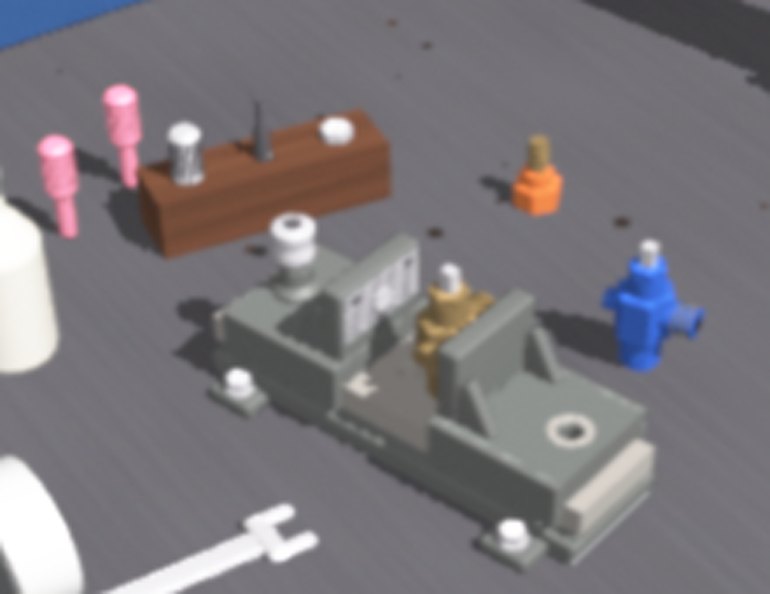

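View pics/cb.png

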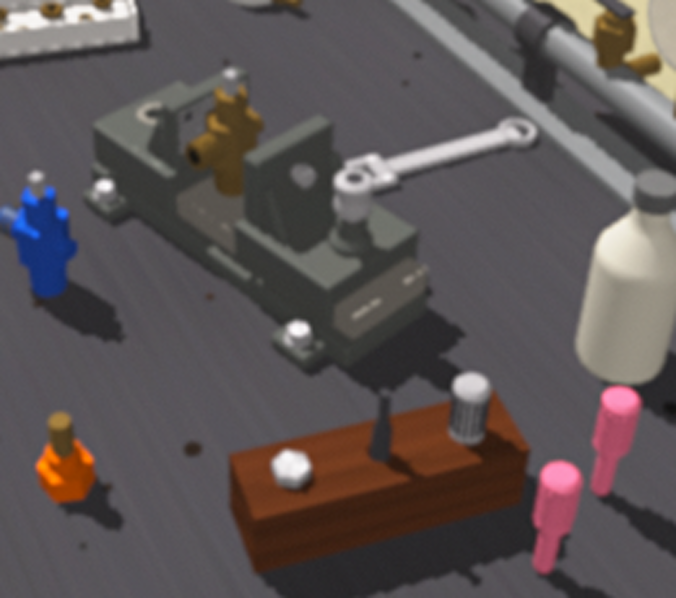

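```bash
cat > h.py <<'E'
import cv2,numpy as np
np.set_printoptions(precision=4,suppress=True)
from rig import bot
def K(c):
    f=240/np.tan(np.radians(c['fov_y'])/2); return np.array([[f,0,c['cx']],[0,f,c['cy']],[0,0,1]])
def pose(n,o=None):
    c=bot.camera_info(n)
    if n!="wrist": R=np.array(c['R']);t=np.array(c['t'])
    else:
        o=o or bot.observe();T=np.array(c['tool_from_camera']);Rw=o['ee_rot']@T[:3,:3];p=o['position']+o['ee_rot']@T[:3,3]
        R=Rw.T;t=-R@p
    return c,R,t
def ray(n,px,o=None):
    c,R,t=pose(n,o)
    u=cv2.undistortPoints(np.array([[px]],float),K(c),np.array(c['dist']))[0,0]
    d=R.T@np.array([u[0],u[1],1]);return -R.T@t,d/np.linalg.norm(d)
def plane(n,px,z,o=None):
    p,d=ray(n,px,o);return p+d*(z-p[2])/d[2]
def tri(*rs):
    A=np.zeros((3,3));b=np.zeros(3)
    for p,d in rs:
        M=np.eye(3)-np.outer(d,d);A+=M;b+=M@p
    return np.linalg.solve(A,b)
def proj(n,X,o=None):
    c,R,t=pose(n,o)
    return cv2.projectPoints(np.array([X],float),cv2.Rodrigues(R)[0],t,K(c),np.array(c['dist']))[0][0,0]
E
python3 - <<'E'
from h import *
for nm,a,b,z in [("pin",(232.9,160.3),(401.5,338.1),.09),("hole",(343.1,250.6),(278.5,233.8),.065),("knob",(264,187.9),(356.2,260),.12),("valve",(308.6,201.2),(309.6,218.1),.1),
 ("bolt",(180+337/3.5,120+130/3.3),(220+291/2.6,190+468/2.6),.058)]:
    print(nm,plane("scene",a,z),plane("side",b,z),tri(ray("scene",a),ray("side",b)))
E
```

```text
pin [ 0.5813 -0.3137  0.09  ] [ 0.583  -0.3194  0.09  ] [ 0.582  -0.3172  0.0884]
hole [0.538  0.0501 0.065 ] [0.5397 0.0523 0.065 ] [0.539  0.0509 0.0661]
knob [ 0.5955 -0.1515  0.12  ] [ 0.5982 -0.155   0.12  ] [ 0.5968 -0.1533  0.1194]
valve [ 0.5299 -0.0813  0.1   ] [0.5982 0.0275 0.1   ] [ 0.5649 -0.0366  0.1469]
bolt [ 0.4736 -0.2962  0.058 ] [ 0.4743 -0.3026  0.058 ] [ 0.4736 -0.2999  0.0557]
```

step_arm:
  plan:
    - {"claw":5,"linear":[-1.54,-3.75,0],"roll":0}
    - {"claw":5,"linear":[-1.54,-3.75,0],"roll":0}
    - {"claw":5,"linear":[-1.54,-3.75,0],"roll":0}
    - {"claw":5,"linear":[-1.54,-3.75,0],"roll":0}
    - {"claw":5,"linear":[-1.54,-3.75,0],"roll":0}

```text
clock: 0.57
position: [0.3235, -0.508, 0.2531]
ee_rot: [[0.245, -0.97, -0.0], [-0.97, -0.245, 0.001], [-0.001, 0.0, -1.0]]
ft_force: [-0.1, -0.4, 0.5]
gripper_width: 0.588
```

step_arm:
  plan:
    - {"claw":5,"linear":[-1.54,-3.75,0],"roll":0}
    - {"claw":5,"linear":[-1.54,-3.75,0],"roll":0}
    - {"claw":5,"linear":[-1.54,-3.75,0],"roll":0}
    - {"claw":5,"linear":[-1.54,-3.75,0],"roll":0}
    - {"claw":5,"linear":[-1.54,-3.75,0],"roll":0}

```text
clock: 0.98
position: [0.4864, -0.3873, 0.2531]
ee_rot: [[0.245, -0.969, -0.001], [-0.969, -0.245, 0.0], [-0.0, 0.0, -1.0]]
ft_force: [-0.1, -0.7, -0.5]
gripper_width: 0.584
```

step_arm:
  plan:
    - {"claw":5,"linear":[-1.54,-3.75,0],"roll":0}
    - {"claw":5,"linear":[-1.54,-3.75,0],"roll":0}
    - {"claw":5,"linear":[-1.54,-3.75,0],"roll":0}
    - {"claw":5,"linear":[0,0,0],"roll":-0.12}
    - {"claw":5,"linear":[0,0,0],"roll":-0.12}

```text
clock: 1.4
position: [0.586, -0.3115, 0.2523]
ee_rot: [[0.481, -0.877, 0.0], [-0.877, -0.481, 0.003], [-0.002, -0.002, -1.0]]
ft_force: [-1.7, -1.3, -0.4]
gripper_width: 0.591
```

step_arm:
  plan:
    - {"claw":5,"linear":[0,0,0],"roll":-0.12}
    - {"claw":5,"linear":[0,0,0],"roll":-0.12}
    - {"claw":5,"linear":[0,0,0],"roll":-0.12}
    - {"claw":5,"linear":[0,0,0],"roll":-0.12}
    - {"claw":5,"linear":[0,0,0],"roll":-0.12}

```text
clock: 1.82
position: [0.5827, -0.3164, 0.2528]
ee_rot: [[0.888, -0.459, -0.001], [-0.459, -0.888, 0.0], [-0.001, 0.0, -1.0]]
ft_force: [0.2, -0.4, -0.4]
gripper_width: 0.586
```

step_arm:
  plan:
    - {"claw":5,"linear":[0,0,0],"roll":-0.12}
    - {"claw":5,"linear":[0,0,0],"roll":-0.12}
    - {"claw":5,"linear":[0,0,0],"roll":-0.12}
    - {"claw":5,"linear":[0,0,0],"roll":-0.12}
    - {"claw":5,"linear":[0,0,0],"roll":-0.12}

```text
clock: 2.23
position: [0.5826, -0.3165, 0.2528]
ee_rot: [[0.992, 0.123, -0.001], [0.123, -0.992, 0.0], [-0.001, -0.001, -1.0]]
ft_force: [-0.2, -0.2, 0.1]
gripper_width: 0.587
```

step_arm:
  plan:
    - {"claw":5,"linear":[0,0,0],"roll":-0.12}
    - {"claw":5,"linear":[0,0,0],"roll":-0.04}
    - {"claw":5,"linear":[0,0,0],"roll":0}

```text
clock: 2.48
position: [0.5825, -0.3167, 0.2527]
ee_rot: [[0.962, 0.274, -0.001], [0.274, -0.962, 0.001], [-0.001, -0.001, -1.0]]
ft_force: [-0.7, 1.0, 0.0]
gripper_width: 0.578
```

```bash
python3 - <<'E'
from h import *
o=bot.observe();im=bot.grab_frame("wrist");cv2.imwrite("pics/w1.png",im[:,:,::-1]);print(o)
for z,p in((.09,(.582,-.317,.09)),(.05,(.582,-.317,.05))):print(proj("wrist",p,o))
E
```

```text
{'clock': 2.4833, 'q': array([ 0.7093,  0.6729, -0.4538,  1.3715,  0.3013,  1.1668,  0.5001]), 'qd': array([-0.0098, -0.0054,  0.0152, -0.0015, -0.0116, -0.0027, -0.0542]), 'tau': array([  0.0124, -48.084 ,  -4.9128, -16.8836,   0.0409,   0.0113,
         0.2373]), 'position': array([ 0.5825, -0.3167,  0.2527]), 'ee_rot': array([[ 0.9618,  0.2737, -0.001 ],
       [ 0.2737, -0.9618,  0.0008],
       [-0.0008, -0.001 , -1.    ]]), 'ft_force': array([-0.723 ,  1.039 ,  0.0259]), 'wrist_torque': array([ 0.01  , -0.0301, -0.0105]), 'gripper_width': 0.578337877084717}
[316.5416 215.1035]
[316.6134 200.3686]
```

View pics/w1.png

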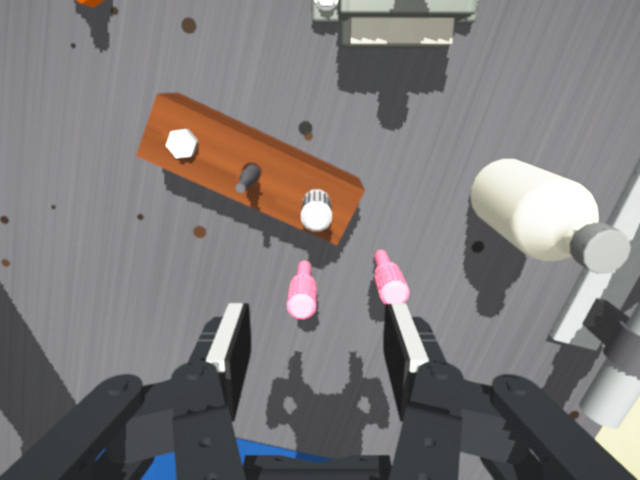

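```bash
python3 - <<'E'
from h import *
o=bot.observe();R=o['ee_rot']
im=cv2.imread("pics/w1.png")
p=plane("wrist",(316.3,212),.09,o)
print("pin",p, (p-o['position'])@R)
for q in((301.5,306),(393.5,290)):
    a=plane("wrist",q,.084,o);print(a,(a-p)@R)
E
```

```text
pin [ 0.5813 -0.3149  0.09  ] [-0.0006 -0.0018  0.1628]
[ 0.5912 -0.3913  0.084 ] [-0.0113  0.0762  0.0059]
[ 0.6542 -0.3594  0.084 ] [0.058  0.0627 0.0059]
```

```bash
python3 - <<'E'
import cv2
im=cv2.imread("pics/w1.png")[90:330,130:430];cv2.imwrite("pics/w1c.png",cv2.resize(im,None,fx=2.5,fy=2.5,interpolation=2))
E
```

```text
(no output)
```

View pics/w1c.png

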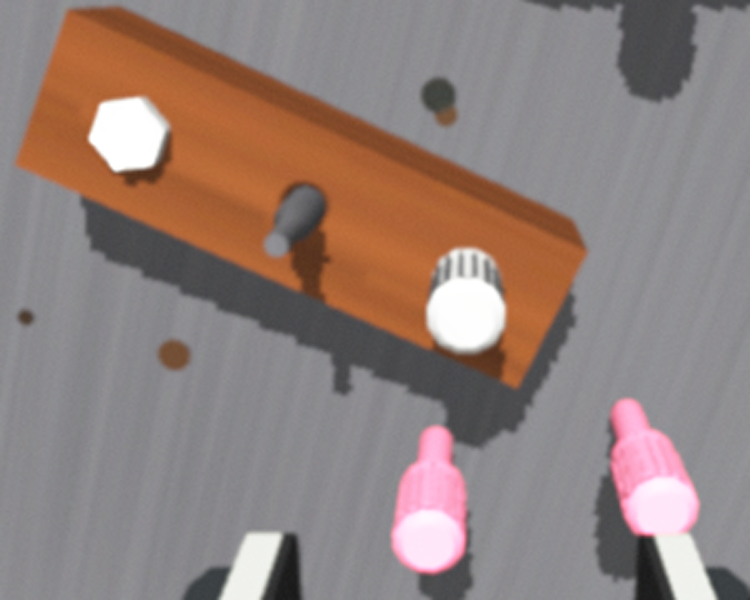

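step_arm:
  plan:
    - {"claw":4.6,"linear":[-0.05,0,3],"roll":0}
    - {"claw":4.6,"linear":[0,0,3],"roll":0}
    - {"claw":4.6,"linear":[0,0,3],"roll":0}
    - {"claw":4.6,"linear":[0,0,2.5],"roll":0}
    - {"claw":4.6,"linear":[0,0,0],"roll":0}

```text
clock: 2.95
position: [0.5784, -0.3154, 0.1321]
ee_rot: [[0.962, 0.273, -0.012], [0.273, -0.962, 0.005], [-0.01, -0.008, -1.0]]
ft_force: [-1.7, -0.8, -0.6]
gripper_width: 0.539
```

```bash
python3 - <<'E'
from h import *
o=bot.observe();im=bot.grab_frame("wrist");cv2.imwrite("pics/w2.png",im[:,:,::-1]);print(o['position'],o['gripper_width'])
print(proj("wrist",(.582,-.3167,.09),o),proj("wrist",(.582,-.3167,.05),o))
E
```

```text
[ 0.5784 -0.3154  0.1321] 0.5394057352387088
[325.687  301.6225] [324.9399 264.8549]
```

View pics/w2.png

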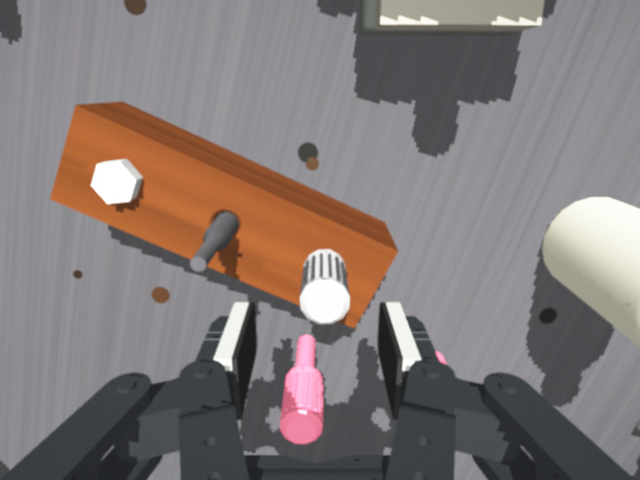

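step_arm:
  plan:
    - {"claw":4.6,"linear":[0,0,2],"roll":0}
    - {"claw":4.6,"linear":[0,0,2],"roll":0}
    - {"claw":4.6,"linear":[0,0,1.5],"roll":0}
    - {"claw":4.6,"linear":[0,0,0],"roll":0}
    - {"claw":4.6,"linear":[0,0,0],"roll":0}

```text
clock: 3.42
position: [0.5833, -0.3168, 0.0847]
ee_rot: [[0.962, 0.273, 0.002], [0.273, -0.962, -0.001], [0.001, 0.001, -1.0]]
ft_force: [-0.6, 0.9, 0.8]
gripper_width: 0.538
```

```bash
python3 - <<'E'
from h import *
o=bot.observe();im=bot.grab_frame("wrist");cv2.imwrite("pics/w3.png",im[:,:,::-1]);print(o['position'],o['ee_rot'],o['ft_force'])
print(proj("wrist",(.582,-.3167,.09),o))
E
```

```text
[ 0.5833 -0.3168  0.0847] [[ 0.962   0.273   0.0017]
 [ 0.273  -0.962  -0.0007]
 [ 0.0014  0.0011 -1.    ]] [-0.6105  0.9003  0.7836]
[313.7769 364.336 ]
```

View pics/w3.png

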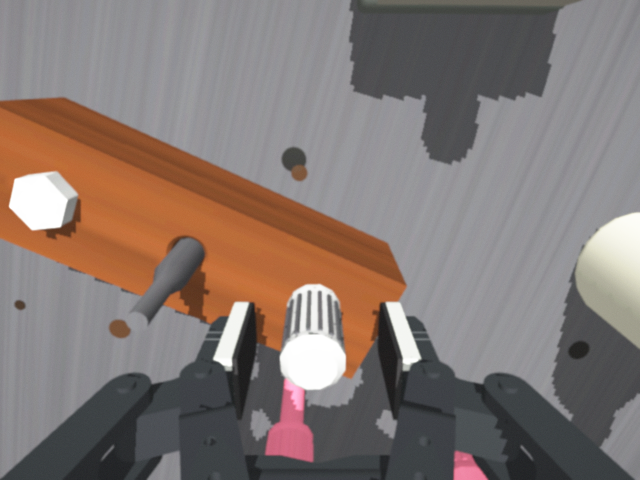

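step_arm:
  plan:
    - {"claw":4.6,"linear":[-0.1,-0.1,0.6],"roll":0}
    - {"claw":4.6,"linear":[0,0,0],"roll":0}
    - {"claw":1.5,"linear":[0,0,0],"roll":0}
    - {"claw":1.5,"linear":[0,0,0],"roll":0}
    - {"claw":1.5,"linear":[0,0,0],"roll":0}
  force: 60

```text
clock: 3.88
position: [0.5816, -0.3161, 0.0781]
ee_rot: [[0.962, 0.273, 0.001], [0.273, -0.962, -0.001], [0.001, 0.001, -1.0]]
ft_force: [-1.1, -0.3, 1.8]
gripper_width: 0.24
```

step_arm:
  plan:
    - {"claw":1.5,"linear":[0,0,0],"roll":0}
    - {"claw":1.5,"linear":[0,0,0],"roll":0}

```text
clock: 4.05
position: [0.5816, -0.316, 0.0781]
ee_rot: [[0.962, 0.273, 0.001], [0.273, -0.962, -0.0], [0.001, 0.001, -1.0]]
ft_force: [-0.5, -0.6, 4.1]
gripper_width: 0.243
```

step_arm:
  plan:
    - {"claw":1.5,"linear":[0,0,-1],"roll":0}
    - {"claw":1.5,"linear":[0,0,-2],"roll":0}
    - {"claw":1.5,"linear":[0,0,-3],"roll":0}
    - {"claw":1.5,"linear":[0,0,-3.5],"roll":0}
    - {"claw":1.5,"linear":[0,0,-3.5],"roll":0}

```text
clock: 4.47
position: [0.5802, -0.3155, 0.2078]
ee_rot: [[0.962, 0.274, -0.003], [0.274, -0.962, 0.002], [-0.002, -0.002, -1.0]]
ft_force: [1.1, 0.2, -0.9]
gripper_width: 0.24
```

step_arm:
  plan:
    - {"claw":1.5,"linear":[0,0,-3],"roll":0}
    - {"claw":1.5,"linear":[0,0,-1],"roll":0}
    - {"claw":1.5,"linear":[0,0,0],"roll":0}

```text
clock: 4.72
position: [0.5825, -0.3161, 0.2508]
ee_rot: [[0.962, 0.273, 0.006], [0.273, -0.962, -0.003], [0.005, 0.004, -1.0]]
ft_force: [0.2, -0.5, -1.5]
gripper_width: 0.241
```

```bash
python3 - <<'E'
from h import *
o=bot.observe();print(o['position'],o['ee_rot'],o['ft_force'],o['gripper_width'])
h=np.array([.539,.051,o['position'][2]]);print((h-o['position'])@o['ee_rot'])
for n in("wrist","side"):
    cv2.imwrite(f"pics/{n}4.png",bot.grab_frame(n)[:,:,::-1])
E
```

```text
[ 0.5825 -0.3161  0.2508] [[ 0.9619  0.2734  0.0058]
 [ 0.2734 -0.9619 -0.0025]
 [ 0.0049  0.004  -1.    ]] [ 0.2301 -0.4571 -1.4811] 0.24067057558282123
[ 0.0585 -0.365  -0.0012]
```

View pics/side4.png

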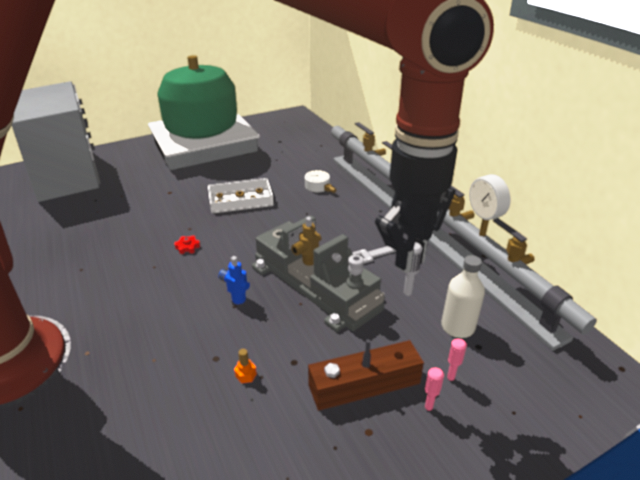

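View pics/wrist4.png

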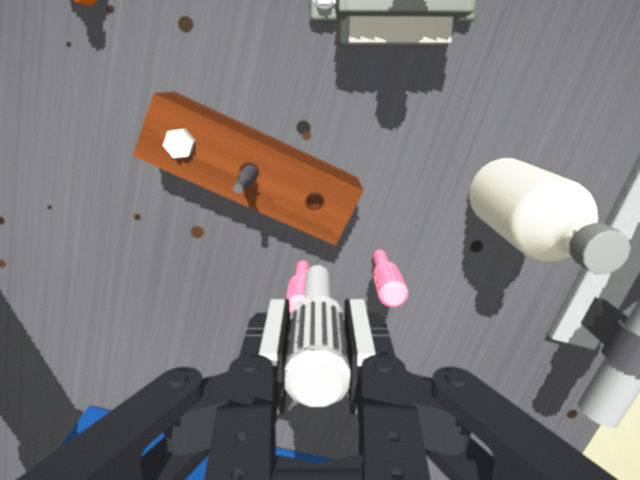

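step_arm:
  plan:
    - {"claw":1.5,"linear":[0.3,-1.5,0],"roll":0}
    - {"claw":1.5,"linear":[0.5,-3.4,0],"roll":0}
    - {"claw":1.5,"linear":[0.6,-3.6,0],"roll":0}
    - {"claw":1.5,"linear":[0.6,-3.6,0],"roll":0}
    - {"claw":1.5,"linear":[0.6,-3.6,0],"roll":0}

```text
clock: 5.23
position: [0.5611, -0.1563, 0.2441]
ee_rot: [[0.962, 0.273, -0.006], [0.273, -0.962, 0.002], [-0.005, -0.003, -1.0]]
ft_force: [1.3, 0.9, -1.0]
gripper_width: 0.24
```

step_arm:
  plan:
    - {"claw":1.5,"linear":[0.6,-3.6,0],"roll":0}
    - {"claw":1.5,"linear":[0.6,-3.6,0],"roll":0}
    - {"claw":1.5,"linear":[0.6,-3.6,0],"roll":0}
    - {"claw":1.5,"linear":[0.6,-3.6,0],"roll":0}
    - {"claw":1.5,"linear":[0.5,-3.4,0],"roll":0}

```text
clock: 5.65
position: [0.5403, 0.023, 0.2445]
ee_rot: [[0.962, 0.274, -0.006], [0.274, -0.962, 0.0], [-0.006, -0.002, -1.0]]
ft_force: [0.2, 0.6, -1.7]
gripper_width: 0.24
```

step_arm:
  plan:
    - {"claw":1.5,"linear":[0.3,-2,0],"roll":0}
    - {"claw":1.5,"linear":[0.1,-1,0],"roll":0}
    - {"claw":1.5,"linear":[0,0,0],"roll":0}
    - {"claw":1.5,"linear":[0,0,0],"roll":0}
    - {"claw":1.5,"linear":[0,0,0],"roll":0}

```text
clock: 6.07
position: [0.5382, 0.0483, 0.2462]
ee_rot: [[0.963, 0.27, -0.002], [0.27, -0.963, -0.002], [-0.002, 0.002, -1.0]]
ft_force: [1.0, 0.2, -1.8]
gripper_width: 0.236
```

```bash
python3 - <<'E'
from h import *
o=bot.observe();print(o['position'],o['ee_rot'],o['ft_force'],o['gripper_width'])
h=np.array([.539,.051,.065]);print((h-o['position'])@o['ee_rot'],proj("wrist",h,o))
for n in("wrist","side","scene"):
    cv2.imwrite(f"pics/{n}5.png",bot.grab_frame(n)[:,:,::-1])
E
```

```text
[0.5382 0.0483 0.2462] [[ 0.9629  0.2698 -0.002 ]
 [ 0.2698 -0.9629 -0.0022]
 [-0.0025  0.0016 -1.    ]] [ 1.0419  0.1745 -1.7518] 0.2362305732830747
[ 0.002  -0.0027  0.1812] [319.882  203.8097]
```

View pics/wrist5.png

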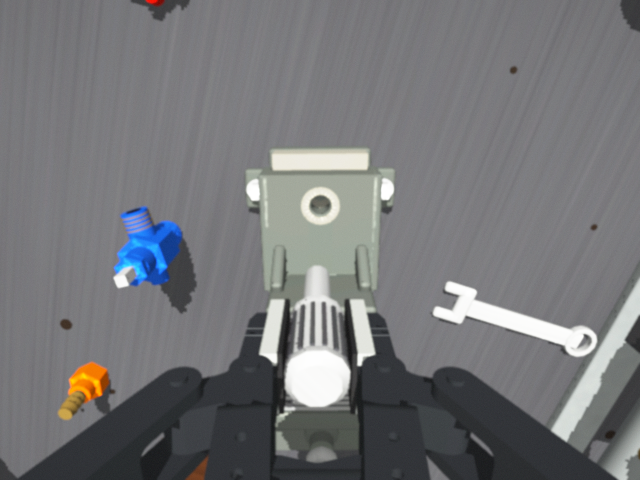

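View pics/scene5.png

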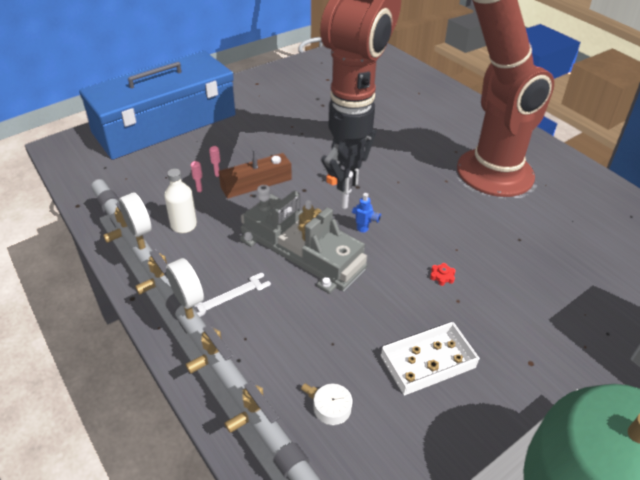

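```bash
python3 - <<'E'
from h import *
im=cv2.imread("pics/wrist5.png")
o=bot.observe()
def pt(v): return proj("wrist",o['position']+o['ee_rot']@np.array(v),o)
for z in(-.012,.028,.065,.072): print(z,pt((0,0,z)),pt((.001,.001,z)))
g=cv2.cvtColor(im,cv2.COLOR_BGR2HSV)
c=im[180:232,290:350]; 
gray=c.min(2)
m=(gray>185).astype(np.uint8)
cs,_=cv2.findContours(m,cv2.RETR_EXTERNAL,1)
k=max(cs,key=len);e=cv2.fitEllipse(k);print(e[0][0]+290,e[0][1]+180,e[1])
h=plane("wrist",(e[0][0]+290,e[0][1]+180),.065,o);print(h,(h-o['position'])@o['ee_rot'])
a=cv2.resize(im[180:420,220:420],None,fx=2.5,fy=2.5,interpolation=2)
cv2.imwrite("pics/w5c.png",a)
E
```

```text
-0.012 [317.6978 379.2589] [320.9694 381.9624]
0.028 [317.5018 313.1148] [320.0432 315.3567]
0.065 [317.3847 273.7389] [319.4895 275.6626]
0.072 [317.3669 267.7648] [319.4054 269.6376]
319.9377384185791 205.41068840026855 (36.67311096191406, 38.091773986816406)
[0.5399 0.0506 0.065 ] [ 0.002  -0.0013  0.1819]
```

View pics/w5c.png

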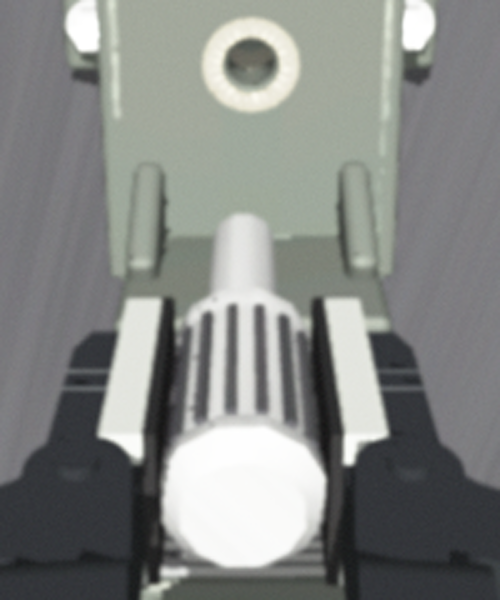

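step_arm:
  plan:
    - {"claw":1.5,"linear":[0.2,-0.15,1.5],"roll":0}
    - {"claw":1.5,"linear":[0,0,3],"roll":0}
    - {"claw":1.5,"linear":[0,0,3],"roll":0}
    - {"claw":1.5,"linear":[0,0,1.5],"roll":0}
    - {"claw":1.5,"linear":[0,0,0.5],"roll":0}

```text
clock: 6.63
position: [0.538, 0.0515, 0.1494]
ee_rot: [[0.962, 0.272, -0.006], [0.272, -0.962, -0.001], [-0.006, -0.0, -1.0]]
ft_force: [-0.3, -0.1, -1.6]
gripper_width: 0.237
```

step_arm:
  plan:
    - {"claw":1.5,"linear":[0,0,0],"roll":0}
    - {"claw":1.5,"linear":[0,0,0],"roll":0}
    - {"claw":1.5,"linear":[0,0,0],"roll":0}

```text
clock: 6.88
position: [0.5409, 0.0534, 0.1538]
ee_rot: [[0.962, 0.273, 0.003], [0.273, -0.962, 0.001], [0.003, 0.0, -1.0]]
ft_force: [-0.1, 0.6, -1.3]
gripper_width: 0.238
```

```bash
python3 - <<'E'
from h import *
o=bot.observe();print(o['position'],o['ee_rot'],o['ft_force'],o['gripper_width'])
im=bot.grab_frame("wrist");cv2.imwrite("pics/w6.png",im[:,:,::-1])
c=im[200:330,250:390]
cv2.imwrite("pics/w6c.png",cv2.resize(c[:,:,::-1],None,fx=5,fy=4.5,interpolation=2))
print(proj("wrist",(.5399,.0506,.065),o),proj("wrist",o['position']+o['ee_rot']@np.array([0,0,.072]),o))
s=bot.grab_frame("side");cv2.imwrite("pics/s6.png",s[:,:,::-1])
cv2.imwrite("pics/s6c.png",cv2.resize(s[160:300,200:360,::-1],None,fx=4,fy=4,interpolation=2))
E
```

```text
[0.5409 0.0534 0.1538] [[ 0.962   0.2729  0.0033]
 [ 0.2729 -0.962   0.0006]
 [ 0.0033  0.0003 -1.    ]] [-0.0807  0.645  -1.3165] 0.2377334981357489
[313.5764 259.0358] [317.375  267.7658]
```

View pics/w6c.png

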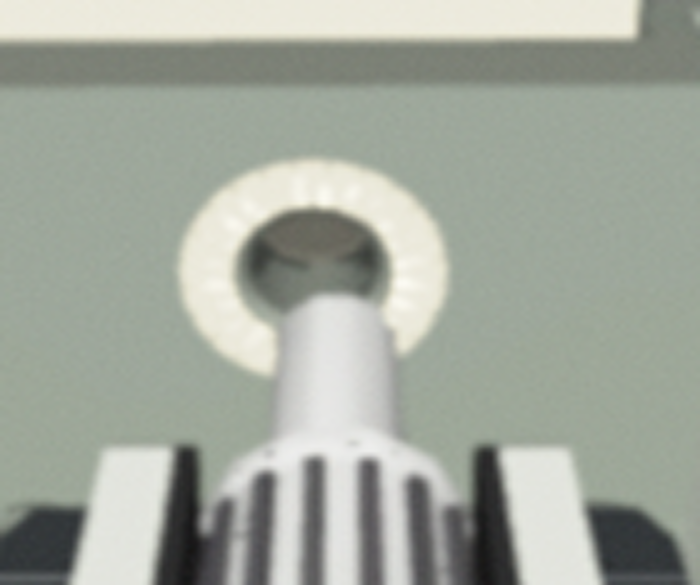

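View pics/s6c.png

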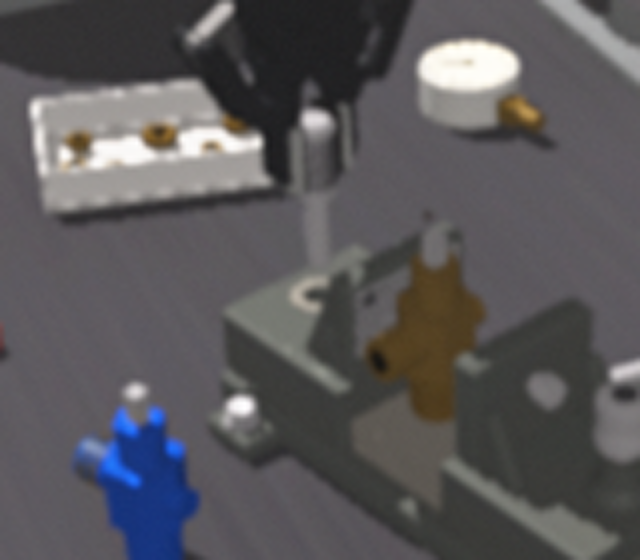

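```bash
python3 - <<'E'
from h import *
o=bot.observe();print(o['position'],o['qd'])
h=plane("wrist",(312.8,260.2),.065,o);print(h,(h-o['position'])@o['ee_rot'])
E
```

```text
[0.5406 0.0534 0.1538] [-0.002   0.0006  0.003   0.0075  0.0004 -0.0006  0.0001]
[0.5394 0.0499 0.065 ] [-0.0024  0.003   0.0888]
```

step_arm:
  plan:
    - {"claw":1.5,"linear":[-0.2,0.3,0.5],"roll":0}
    - {"claw":1.5,"linear":[0,0,0.4],"roll":0}
    - {"claw":1.5,"linear":[0,0,0],"roll":0}
    - {"claw":1.5,"linear":[0,0,0],"roll":0}
    - {"claw":1.5,"linear":[0,0,0],"roll":0}

```text
clock: 7.4
position: [0.5386, 0.05, 0.1433]
ee_rot: [[0.962, 0.274, 0.0], [0.274, -0.962, 0.0], [0.0, -0.0, -1.0]]
ft_force: [0.8, 1.4, -1.0]
gripper_width: 0.239
```

```bash
python3 - <<'E'
from h import *
o=bot.observe();print(o['position'],o['ee_rot'],o['ft_force'],o['gripper_width'])
im=bot.grab_frame("wrist");cv2.imwrite("pics/w7.png",im[:,:,::-1])
c=im[200:330,250:390]
cv2.imwrite("pics/w7c.png",cv2.resize(c[:,:,::-1],None,fx=5,fy=4.5,interpolation=2))
h=np.array((.5395,.0502,.065));print(proj("wrist",h,o),(h-o['position'])@o['ee_rot'])
E
```

```text
[0.5386 0.05   0.1433] [[ 0.9618  0.2736  0.    ]
 [ 0.2736 -0.9618  0.0002]
 [ 0.0001 -0.0002 -1.    ]] [ 0.7664  1.3568 -0.9915] 0.23910641251231152
[319.2371 262.8346] [0.0009 0.0001 0.0783]
```

View pics/w7c.png

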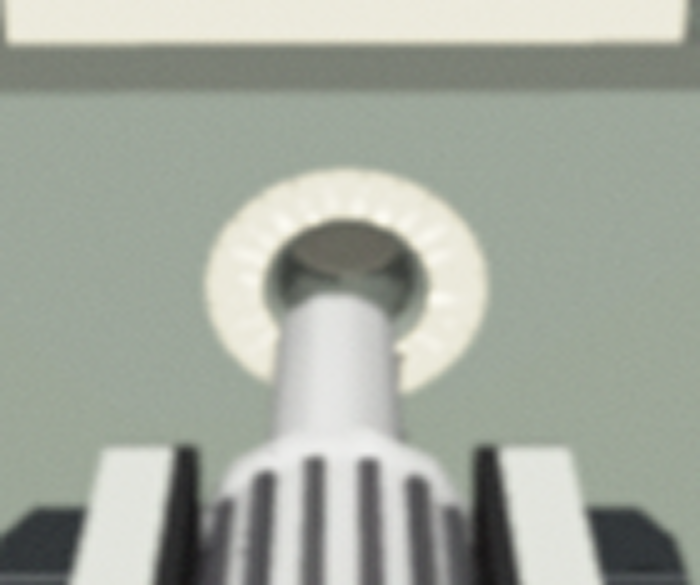

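step_arm:
  plan:
    - {"claw":1.5,"linear":[0.1,0,0.2],"roll":0}
    - {"claw":1.5,"linear":[0,0,0.2],"roll":0}
    - {"claw":1.5,"linear":[0,0,0.3],"roll":0}
    - {"claw":1.5,"linear":[0,0,0.3],"roll":0}
    - {"claw":1.5,"linear":[0,0,0],"roll":0}

```text
clock: 7.87
position: [0.5394, 0.0509, 0.1329]
ee_rot: [[0.962, 0.274, -0.0], [0.274, -0.962, 0.001], [0.0, -0.001, -1.0]]
ft_force: [-0.7, -0.1, -2.2]
gripper_width: 0.242
```

```bash
python3 - <<'E'
from h import *
o=bot.observe();print(o['position'],o['ft_force'],o['gripper_width'])
im=bot.grab_frame("wrist");cv2.imwrite("pics/w8.png",im[:,:,::-1])
c=im[200:330,250:390]
cv2.imwrite("pics/w8c.png",cv2.resize(c[:,:,::-1],None,fx=5,fy=4.5,interpolation=2))
E
```

```text
[0.5394 0.0509 0.1329] [-0.7029 -0.109  -2.2349] 0.24204641834527743
```

View pics/w8c.png

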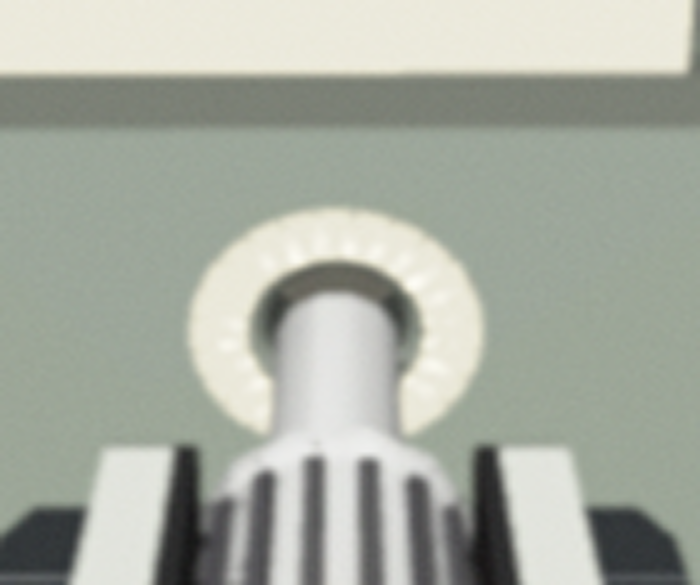

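step_arm:
  plan:
    - {"claw":1.5,"linear":[0,0.05,0.4],"roll":0}
    - {"claw":1.5,"linear":[0,0,0.4],"roll":0}
    - {"claw":1.5,"linear":[0,0,0.4],"roll":0}
    - {"claw":1.5,"linear":[0,0,0.4],"roll":0}
    - {"claw":1.5,"linear":[0,0,0],"roll":0}

```text
clock: 8.33
position: [0.5393, 0.0509, 0.1163]
ee_rot: [[0.962, 0.275, -0.001], [0.275, -0.962, 0.002], [-0.0, -0.002, -1.0]]
ft_force: [-0.5, 4.4, -4.1]
gripper_width: 0.243
```

step_arm:
  plan:
    - {"claw":1.5,"linear":[0,-0.05,0],"roll":0}
    - {"claw":1.5,"linear":[0,0,0],"roll":0}

```text
clock: 8.5
position: [0.5392, 0.0509, 0.1168]
ee_rot: [[0.962, 0.274, -0.001], [0.274, -0.962, 0.001], [-0.0, -0.001, -1.0]]
ft_force: [-1.2, 5.1, -5.0]
gripper_width: 0.24
```

step_arm:
  plan:
    - {"claw":1.5,"linear":[0,-0.05,0.2],"roll":0}
    - {"claw":1.5,"linear":[0,0,0],"roll":0}
    - {"claw":1.5,"linear":[0,0,0],"roll":0}

```text
clock: 8.75
position: [0.5394, 0.051, 0.1153]
ee_rot: [[0.962, 0.274, 0.0], [0.274, -0.962, 0.001], [0.0, -0.001, -1.0]]
ft_force: [-0.9, 5.0, -2.5]
gripper_width: 0.243
```

```bash
python3 - <<'E'
from h import *
o=bot.observe();print(o['position'],o['ft_force'],o['wrist_torque'],o['gripper_width'])
im=bot.grab_frame("wrist");cv2.imwrite("pics/w9.png",im[:,:,::-1])
c=im[200:330,250:390]
cv2.imwrite("pics/w9c.png",cv2.resize(c[:,:,::-1],None,fx=5,fy=4.5,interpolation=2))
E
```

```text
[0.5394 0.051  0.1153] [-0.9357  5.0021 -2.5162] [ 1.2345  0.2168 -0.0354] 0.24297035607658354
```

View pics/w9c.png

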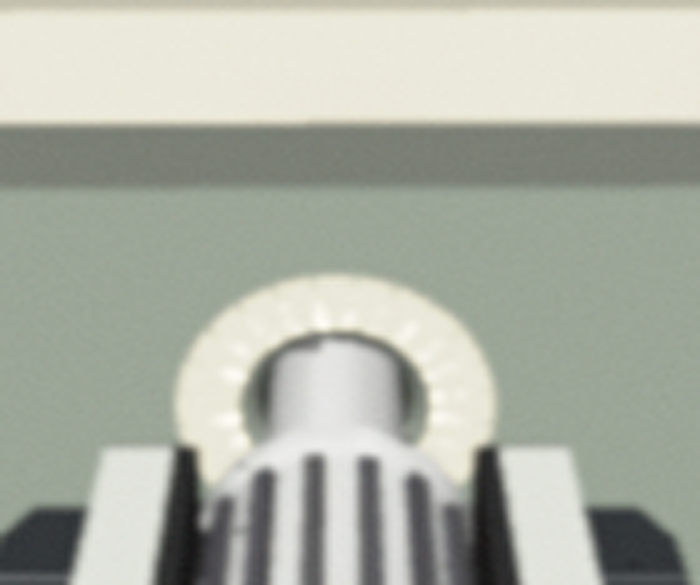

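step_arm:
  plan:
    - {"claw":1.5,"linear":[0,0.1,0],"roll":0}
    - {"claw":1.5,"linear":[0,0,0],"roll":0}
    - {"claw":1.5,"linear":[0,0,0],"roll":0}

```text
clock: 9.05
position: [0.5396, 0.0504, 0.1154]
ee_rot: [[0.962, 0.274, 0.0], [0.274, -0.962, 0.001], [0.0, -0.001, -1.0]]
ft_force: [-0.9, 5.9, -2.7]
gripper_width: 0.235
```

step_arm:
  plan:
    - {"claw":1.5,"linear":[0,-0.2,0],"roll":0}
    - {"claw":1.5,"linear":[0,0,0],"roll":0}
    - {"claw":1.5,"linear":[0,0,0],"roll":0}

```text
clock: 9.3
position: [0.5394, 0.0508, 0.1154]
ee_rot: [[0.962, 0.273, 0.0], [0.273, -0.962, -0.001], [0.0, 0.001, -1.0]]
ft_force: [-0.2, 3.3, -3.0]
gripper_width: 0.241
```

```bash
python3 - <<'E'
from h import *
o=bot.observe();print(o['position'],o['ft_force'],o['wrist_torque'],o['gripper_width'])
im=bot.grab_frame("wrist");cv2.imwrite("pics/w10.png",im[:,:,::-1])
c=im[200:330,250:390]
cv2.imwrite("pics/w10c.png",cv2.resize(c[:,:,::-1],None,fx=5,fy=4.5,interpolation=2))
E
```

```text
[0.5394 0.0508 0.1154] [-0.235   3.2501 -3.0184] [ 0.7053  0.1409 -0.0022] 0.2411316691806635
```

View pics/w10c.png

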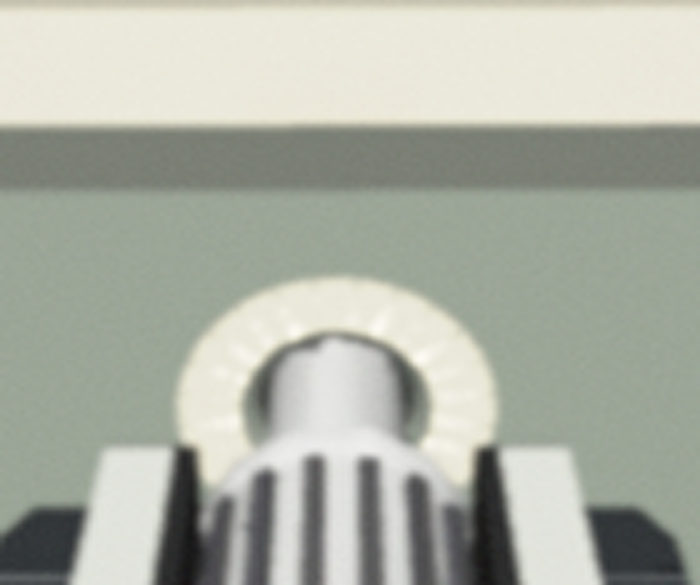

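step_arm:
  plan:
    - {"claw":1.5,"linear":[0,-0.15,0],"roll":0}
    - {"claw":1.5,"linear":[0,0,0.3],"roll":0}
    - {"claw":1.5,"linear":[0,0,0.3],"roll":0}
    - {"claw":1.5,"linear":[0,0,0.2],"roll":0}
    - {"claw":1.5,"linear":[0,0,0],"roll":0}

```text
clock: 9.77
position: [0.5383, 0.0521, 0.1066]
ee_rot: [[0.962, 0.273, -0.001], [0.273, -0.962, -0.001], [-0.002, 0.001, -1.0]]
ft_force: [0.2, -0.2, -1.4]
gripper_width: 0.237
```

Force gone; the pin is going into the bed. Continue down.

step_arm:
  plan:
    - {"claw":1.5,"linear":[0.05,0,0.3],"roll":0}
    - {"claw":1.5,"linear":[0,0,0.3],"roll":0}
    - {"claw":1.5,"linear":[0,0,0.3],"roll":0}
    - {"claw":1.5,"linear":[0,0,0.2],"roll":0}
    - {"claw":1.5,"linear":[0,0,0],"roll":0}

```text
clock: 10.18
position: [0.5388, 0.053, 0.0958]
ee_rot: [[0.962, 0.274, -0.001], [0.274, -0.962, -0.0], [-0.001, -0.0, -1.0]]
ft_force: [1.4, -0.2, -1.8]
gripper_width: 0.241
```

```bash
python3 - <<'E'
from h import *
o=bot.observe();print(o['position'],o['ft_force'],o['wrist_torque'],o['gripper_width'])
im=bot.grab_frame("wrist");cv2.imwrite("pics/w11.png",im[:,:,::-1])
s=bot.grab_frame("side")
cv2.imwrite("pics/s11c.png",cv2.resize(s[160:300,200:360,::-1],None,fx=4,fy=4,interpolation=2))
E
```

```text
[0.5388 0.053  0.0958] [ 1.4387 -0.2086 -1.7753] [-0.0083 -0.0119 -0.022 ] 0.2407954365532036
```

View pics/w11.png

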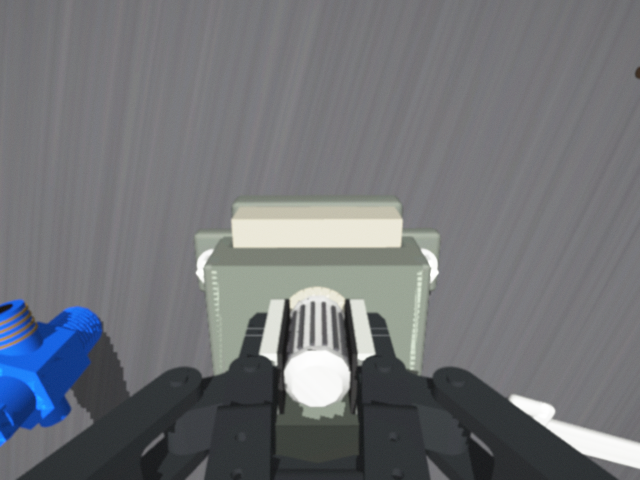

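View pics/s11c.png

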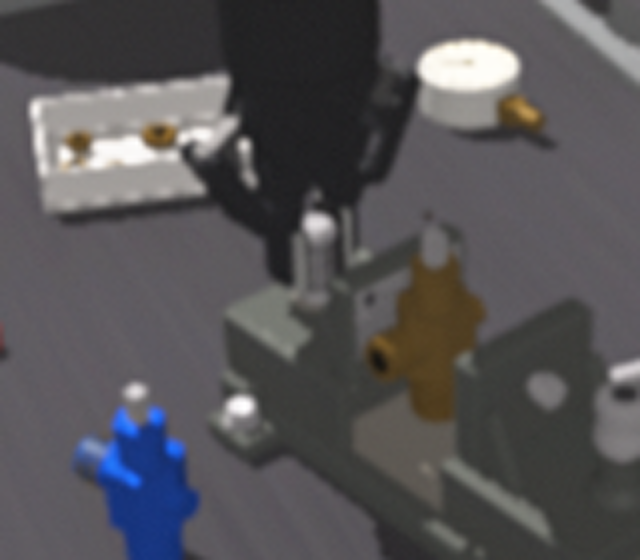

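step_arm:
  plan:
    - {"claw":1.5,"linear":[0,0,0.15],"roll":0}
    - {"claw":1.5,"linear":[0,0,0.15],"roll":0}
    - {"claw":1.5,"linear":[0,0,0],"roll":0}

```text
clock: 10.53
position: [0.5391, 0.0531, 0.0932]
ee_rot: [[0.962, 0.273, -0.0], [0.273, -0.962, 0.0], [-0.0, -0.0, -1.0]]
ft_force: [-0.3, -1.0, -0.7]
gripper_width: 0.24
```

step_arm:
  plan:
    - {"claw":1.5,"linear":[0,0,0.1],"roll":0}
    - {"claw":1.5,"linear":[0,0,0],"roll":0}
    - {"claw":1.5,"linear":[0,0,0],"roll":0}

```text
clock: 10.78
position: [0.5391, 0.0531, 0.093]
ee_rot: [[0.962, 0.273, 0.0], [0.273, -0.962, -0.0], [0.0, 0.0, -1.0]]
ft_force: [-2.7, -1.2, 5.3]
gripper_width: 0.242
```

step_arm:
  plan:
    - {"claw":4.5,"linear":[0,0,0],"roll":0}
    - {"claw":4.5,"linear":[0,0,0],"roll":0}
    - {"claw":4.5,"linear":[0,0,0],"roll":0}
    - {"claw":4.5,"linear":[0,0,-0.5],"roll":0}
    - {"claw":4.5,"linear":[0,0,-2],"roll":0}

```text
clock: 11.2
position: [0.5373, 0.0528, 0.1153]
ee_rot: [[0.962, 0.274, -0.006], [0.274, -0.962, -0.001], [-0.006, -0.001, -1.0]]
ft_force: [0.1, -0.3, 0.0]
gripper_width: 0.525
```

step_arm:
  plan:
    - {"claw":4.5,"linear":[0,0,-3],"roll":0}
    - {"claw":4.5,"linear":[0,0,-3.5],"roll":0}
    - {"claw":4.5,"linear":[0,0,-3.5],"roll":0}
    - {"claw":4.5,"linear":[0,0,-2],"roll":0}
    - {"claw":4.5,"linear":[0,0,0],"roll":0}

```text
clock: 11.62
position: [0.542, 0.0544, 0.2428]
ee_rot: [[0.962, 0.274, 0.011], [0.274, -0.962, 0.002], [0.011, 0.001, -1.0]]
ft_force: [1.6, -0.2, -0.2]
gripper_width: 0.527
```

```bash
python3 - <<'E'
from h import *
o=bot.observe();print(o['position'],o['ee_rot'],o['ft_force'],o['gripper_width'])
im=bot.grab_frame("wrist");cv2.imwrite("pics/w12.png",im[:,:,::-1])
s=bot.grab_frame("side")
cv2.imwrite("pics/s12c.png",cv2.resize(s[180:320,220:400,::-1],None,fx=4,fy=4,interpolation=2))
E
```

```text
[0.542  0.0544 0.2428] [[ 0.9618  0.2735  0.0112]
 [ 0.2735 -0.9619  0.0019]
 [ 0.0113  0.0012 -0.9999]] [ 1.6049 -0.1869 -0.1715] 0.5274117712480765
```

View pics/w12.png

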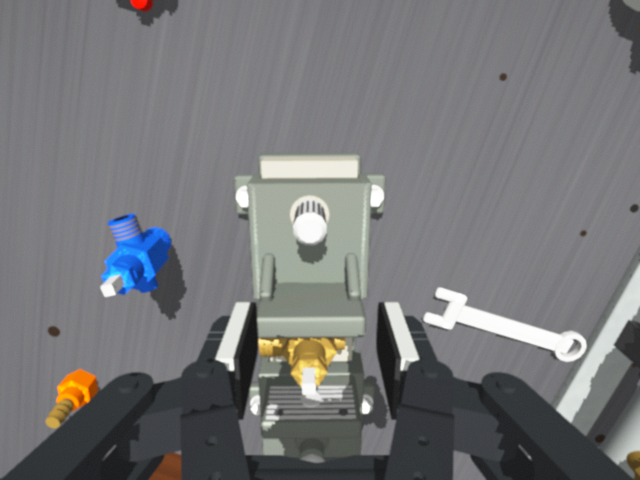

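View pics/s12c.png

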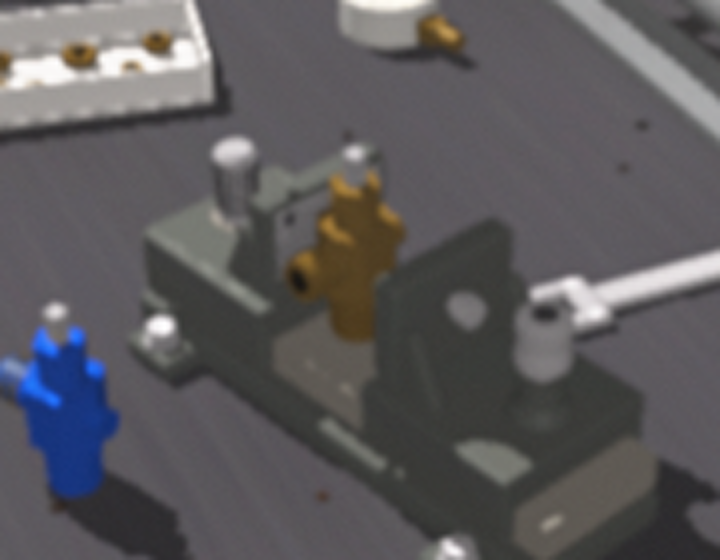

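step_arm:
  plan:
    - {"claw":5.5,"linear":[-0.1,2,0],"roll":0}
    - {"claw":5.5,"linear":[-0.1,3.5,0],"roll":0}
    - {"claw":5.5,"linear":[0,3.5,0],"roll":0}
    - {"claw":5.5,"linear":[0,3.5,0],"roll":0}
    - {"claw":5.5,"linear":[0,3.5,0],"roll":0}

```text
clock: 12.13
position: [0.5802, -0.1029, 0.2354]
ee_rot: [[0.962, 0.274, -0.004], [0.274, -0.962, 0.0], [-0.004, -0.001, -1.0]]
ft_force: [1.1, -0.4, -0.1]
gripper_width: 0.646
```

step_arm:
  plan:
    - {"claw":5.5,"linear":[-0.1,3.5,0],"roll":0}
    - {"claw":5.5,"linear":[-0.1,2,0],"roll":0}
    - {"claw":5.5,"linear":[0,0,0],"roll":0}
    - {"claw":5.5,"linear":[0,0,0],"roll":0}
    - {"claw":5.5,"linear":[0,0,0],"roll":0}

```text
clock: 12.55
position: [0.5934, -0.1532, 0.2359]
ee_rot: [[0.961, 0.275, -0.003], [0.275, -0.961, 0.002], [-0.002, -0.003, -1.0]]
ft_force: [1.0, 1.1, 0.1]
gripper_width: 0.645
```

```bash
python3 - <<'E'
from h import *
o=bot.observe();print(o['position'],o['ee_rot'],o['ft_force'],o['gripper_width'])
im=bot.grab_frame("wrist");cv2.imwrite("pics/w13.png",im[:,:,::-1])
h=np.array((.5968,-.1533,.12));print(proj("wrist",h,o),(h-o['position'])@o['ee_rot'])
E
```

```text
[ 0.5934 -0.1532  0.2359] [[ 0.9614  0.275  -0.0028]
 [ 0.275  -0.9614  0.0022]
 [-0.0021 -0.0029 -1.    ]] [1.0088 1.1361 0.0744] 0.6449623252646575
[323.2306 239.7252] [0.0035 0.0014 0.1159]
```

View pics/w13.png

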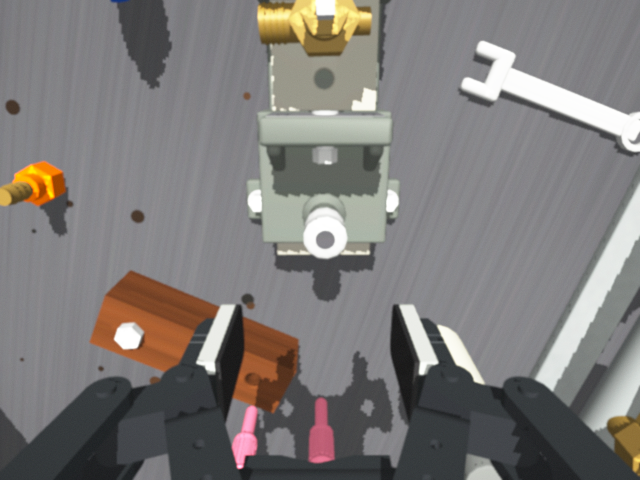

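step_arm:
  plan:
    - {"claw":5.5,"linear":[0.4,0.1,1.5],"roll":0}
    - {"claw":5.5,"linear":[0,0,3],"roll":0}
    - {"claw":5.5,"linear":[0,0,2.5],"roll":0}
    - {"claw":5.5,"linear":[0,0,1.5],"roll":0}
    - {"claw":5.5,"linear":[0,0,0],"roll":0}

```text
clock: 13.02
position: [0.5955, -0.1523, 0.1485]
ee_rot: [[0.961, 0.277, -0.008], [0.277, -0.961, 0.002], [-0.007, -0.005, -1.0]]
ft_force: [-0.7, -0.4, -0.3]
gripper_width: 0.646
```

step_arm:
  plan:
    - {"claw":5.5,"linear":[0,0,0],"roll":0}
    - {"claw":5.5,"linear":[0,0,0],"roll":0}

```text
clock: 13.18
position: [0.5992, -0.1534, 0.1537]
ee_rot: [[0.961, 0.275, 0.002], [0.275, -0.961, 0.0], [0.002, 0.0, -1.0]]
ft_force: [0.4, 0.1, 0.7]
gripper_width: 0.643
```

```bash
python3 - <<'E'
from h import *
o=bot.observe();print(o['position'],o['ee_rot'],o['ft_force'],o['gripper_width'])
im=bot.grab_frame("wrist");cv2.imwrite("pics/w14.png",im[:,:,::-1])
h=np.array((.5968,-.1533,.12));print(proj("wrist",h,o),(h-o['position'])@o['ee_rot'])
E
```

```text
[ 0.5992 -0.1534  0.1537] [[ 0.9614  0.2751  0.0024]
 [ 0.2751 -0.9614  0.0003]
 [ 0.0024  0.0003 -1.    ]] [0.3546 0.1433 0.6605] 0.6432336603260687
[311.5893 304.4379] [-0.0024 -0.0007  0.0337]
```

View pics/w14.png

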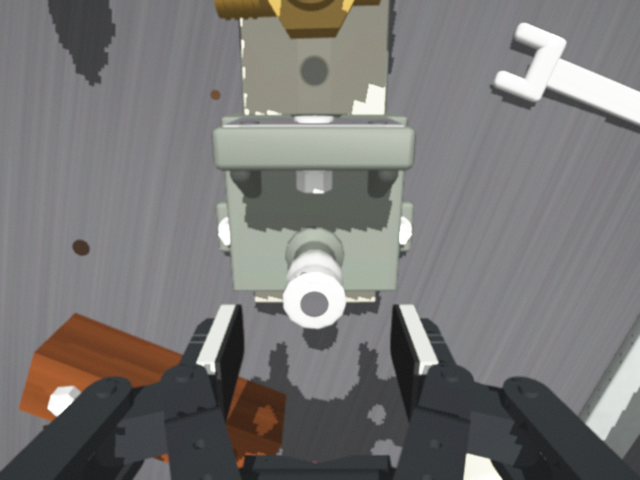

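```bash
python3 - <<'E'
from h import *
o=bot.observe();R=o['ee_rot']
for q in((315,299),(314.5,303)):
  h=plane("wrist",q,.12,o);print(h,(h-o['position'])@R)
im=cv2.imread("pics/w14.png");cv2.imwrite("pics/w14c.png",cv2.resize(im[220:350,250:380],None,fx=4.5,fy=4.5,interpolation=2))
E
```

```text
[ 0.5977 -0.1511  0.12  ] [-0.001 -0.003  0.034]
[ 0.598  -0.1529  0.12  ] [-0.0012 -0.0012  0.034 ]
```

View pics/w14c.png

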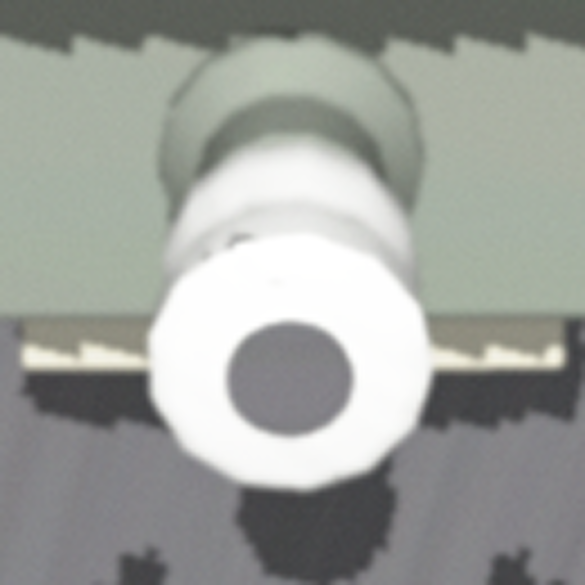

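step_arm:
  plan:
    - {"claw":5.5,"linear":[-0.1,-0.1,1],"roll":0}
    - {"claw":5.5,"linear":[0,0,1.3],"roll":0}
    - {"claw":5.5,"linear":[0,0,1.2],"roll":0}
    - {"claw":5.5,"linear":[0,0,0.5],"roll":0}
    - {"claw":5.5,"linear":[0,0,0],"roll":0}

```text
clock: 13.65
position: [0.596, -0.1538, 0.1107]
ee_rot: [[0.962, 0.274, -0.003], [0.274, -0.962, 0.001], [-0.003, -0.001, -1.0]]
ft_force: [-0.6, -0.1, -0.1]
gripper_width: 0.646
```

step_arm:
  plan:
    - {"claw":5.5,"linear":[0,0,0],"roll":0}
    - {"claw":5.5,"linear":[0,0,0],"roll":0}

```text
clock: 13.82
position: [0.5975, -0.1539, 0.1128]
ee_rot: [[0.962, 0.273, 0.001], [0.273, -0.962, 0.0], [0.001, 0.0, -1.0]]
ft_force: [0.7, 0.2, 0.3]
gripper_width: 0.646
```

step_arm:
  plan:
    - {"claw":2,"linear":[0,0,0.1],"roll":0}
    - {"claw":2,"linear":[0,0,0],"roll":0}
    - {"claw":2,"linear":[0,0,0],"roll":0}
    - {"claw":2,"linear":[0,0,0],"roll":0}
    - {"claw":2,"linear":[0,0,0],"roll":0}
  force: 80

```text
clock: 14.23
position: [0.5982, -0.1537, 0.1122]
ee_rot: [[0.962, 0.274, 0.003], [0.274, -0.962, 0.0], [0.003, 0.001, -1.0]]
ft_force: [1.7, -0.5, 2.2]
gripper_width: 0.285
```

```bash
python3 - <<'E'
from h import *
o=bot.observe();print(o['position'],o['ft_force'],o['wrist_torque'],o['gripper_width']*85.4)
im=bot.grab_frame("wrist");cv2.imwrite("pics/w15.png",im[:,:,::-1])
E
```

```text
[ 0.5982 -0.1537  0.1122] [ 1.7341 -0.5108  2.1576] [ 0.1257 -0.3007  0.0146] 24.37279880951091
```

View pics/w15.png

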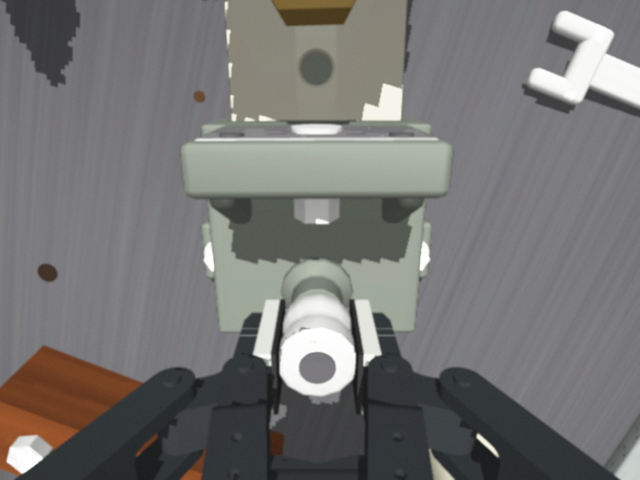

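step_arm:
  plan:
    - {"claw":2,"linear":[0,0,-0.4],"roll":0}
    - {"claw":2,"linear":[0,0,-0.5],"roll":0}
    - {"claw":2,"linear":[0,0,-0.5],"roll":0}
    - {"claw":2,"linear":[0,0,-0.2],"roll":0}
    - {"claw":2,"linear":[0,0,0],"roll":0}

```text
clock: 14.7
position: [0.598, -0.1536, 0.1266]
ee_rot: [[0.962, 0.274, 0.002], [0.274, -0.962, 0.001], [0.003, -0.0, -1.0]]
ft_force: [6.7, -0.3, -9.3]
gripper_width: 0.283
```

step_arm:
  plan:
    - {"claw":2,"linear":[0,0,0],"roll":0}
    - {"claw":2,"linear":[0,0,0],"roll":0}

```text
clock: 14.87
position: [0.598, -0.1537, 0.1262]
ee_rot: [[0.962, 0.274, 0.002], [0.274, -0.962, 0.001], [0.002, -0.001, -1.0]]
ft_force: [6.1, 0.2, -7.9]
gripper_width: 0.276
```

step_arm:
  plan:
    - {"claw":2,"linear":[0.15,0,-0.2],"roll":0}
    - {"claw":2,"linear":[0,0,0],"roll":0}
    - {"claw":2,"linear":[0,0,0],"roll":0}

```text
clock: 15.12
position: [0.5981, -0.1536, 0.1281]
ee_rot: [[0.962, 0.274, -0.001], [0.274, -0.962, 0.0], [-0.001, -0.001, -1.0]]
ft_force: [4.9, 0.2, -9.3]
gripper_width: 0.279
```

step_arm:
  plan:
    - {"claw":2,"linear":[0.05,-0.4,0],"roll":0}
    - {"claw":2,"linear":[0,-0.5,0],"roll":0}
    - {"claw":2,"linear":[0,-0.5,0],"roll":0}
    - {"claw":2,"linear":[0,-0.5,0],"roll":0}
    - {"claw":2,"linear":[0,-0.4,0],"roll":0}

```text
clock: 15.53
position: [0.5925, -0.134, 0.1288]
ee_rot: [[0.962, 0.272, 0.0], [0.272, -0.962, -0.004], [-0.001, 0.004, -1.0]]
ft_force: [5.2, -3.7, -8.5]
gripper_width: 0.281
```

step_arm:
  plan:
    - {"claw":2,"linear":[0,0,0],"roll":0}
    - {"claw":2,"linear":[0,0,0],"roll":0}

```text
clock: 15.7
position: [0.5921, -0.1327, 0.1289]
ee_rot: [[0.962, 0.273, -0.001], [0.273, -0.962, -0.002], [-0.001, 0.001, -1.0]]
ft_force: [3.7, -3.0, -10.3]
gripper_width: 0.282
```

```bash
python3 - <<'E'
from h import *
o=bot.observe();print(o['position'],o['ft_force'],o['wrist_torque'],o['gripper_width']*85.4)
d=np.array([-.274,.962,0]);print((o['position']-np.array([.5981,-.1536,0]))@d,(o['position']-np.array([.5981,-.1536,0]))@np.array([.962,.274,0]))
im=bot.grab_frame("wrist");cv2.imwrite("pics/w16.png",im[:,:,::-1])
E
```

```text
[ 0.5921 -0.1327  0.1289] [  3.6635  -3.0388 -10.3152] [-0.5467 -0.9765  0.0998] 24.071383045012038
0.021779006880221472 3.7510819547834593e-06
```

View pics/w16.png

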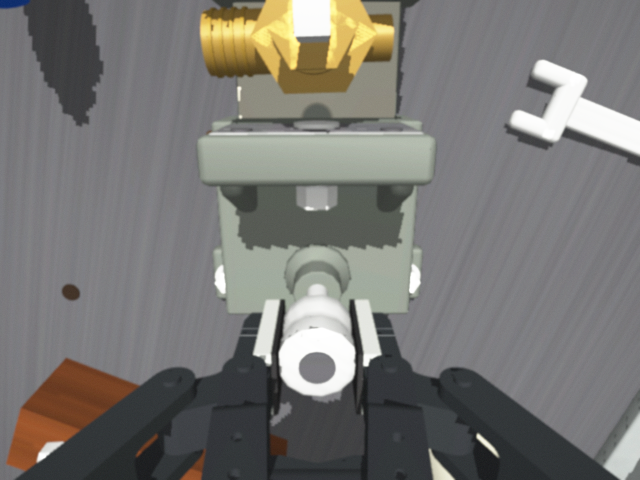

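step_arm:
  plan:
    - {"claw":2,"linear":[0,-0.4,0],"roll":0}
    - {"claw":2,"linear":[0,-0.4,0.05],"roll":0}
    - {"claw":2,"linear":[0,0,0],"roll":0}
    - {"claw":2,"linear":[0,0,0],"roll":0}

```text
clock: 16.08
position: [0.5898, -0.1244, 0.1285]
ee_rot: [[0.962, 0.273, -0.002], [0.273, -0.962, -0.001], [-0.002, 0.0, -1.0]]
ft_force: [1.6, -3.3, -8.2]
gripper_width: 0.28
```

```bash
python3 - <<'E'
from h import *
o=bot.observe();print(o['position'],o['ft_force'],o['wrist_torque'],o['gripper_width']*85.4)
d=np.array([-.274,.962,0]);print((o['position']-np.array([.5981,-.1536,0]))@d,(o['position']-np.array([.5981,-.1536,0]))@np.array([.962,.274,0]))
E
```

```text
[ 0.5898 -0.1244  0.1285] [ 1.6007 -3.2618 -8.2255] [-0.6383 -0.7371  0.0188] 23.894172343923607
0.03039434073946005 1.8156194038270606e-05
```

step_arm:
  plan:
    - {"claw":2,"linear":[0,0,0.4],"roll":0}
    - {"claw":2,"linear":[0,0,0.4],"roll":0}
    - {"claw":2,"linear":[0,0,0.4],"roll":0}
    - {"claw":2,"linear":[0,0,0.3],"roll":0}
    - {"claw":2,"linear":[0,0,0],"roll":0}

```text
clock: 16.5
position: [0.5899, -0.1243, 0.1131]
ee_rot: [[0.962, 0.273, -0.002], [0.273, -0.962, -0.001], [-0.002, 0.0, -1.0]]
ft_force: [0.5, -5.4, -6.0]
gripper_width: 0.28
```

step_arm:
  plan:
    - {"claw":2,"linear":[0,0,0.2],"roll":0}
    - {"claw":2,"linear":[0,0,0],"roll":0}
    - {"claw":2,"linear":[0,0,0],"roll":0}

```text
clock: 16.75
position: [0.5899, -0.1242, 0.1123]
ee_rot: [[0.962, 0.273, -0.001], [0.273, -0.962, -0.001], [-0.002, 0.001, -1.0]]
ft_force: [-0.2, -4.4, -3.8]
gripper_width: 0.28
```

```bash
python3 - <<'E'
from h import *
o=bot.observe();print(o['position'],o['ft_force'],o['wrist_torque'],o['gripper_width']*85.4)
for n in("wrist","side","scene"): 
  im=bot.grab_frame(n);cv2.imwrite(f"pics/{n}17.png",im[:,:,::-1])
  if n=="side":cv2.imwrite("pics/s17c.png",cv2.resize(im[180:330,230:400,::-1],None,fx=4,fy=4,interpolation=2))
E
```

```text
[ 0.5899 -0.1242  0.1123] [-0.1891 -4.406  -3.8373] [-0.9715  0.0253  0.0826] 23.920403551970622
```

View pics/wrist17.png

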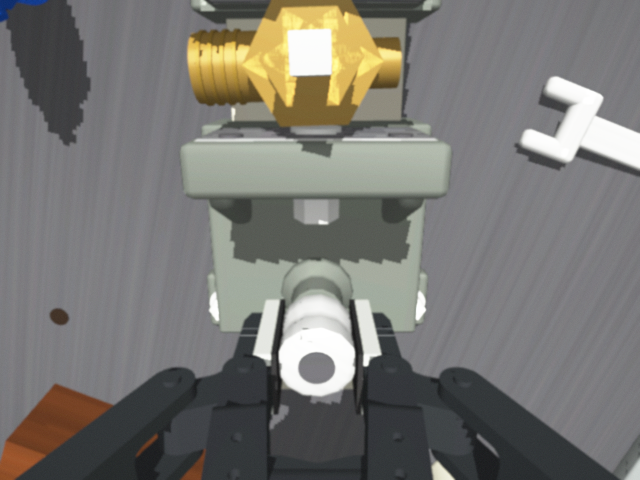

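View pics/s17c.png

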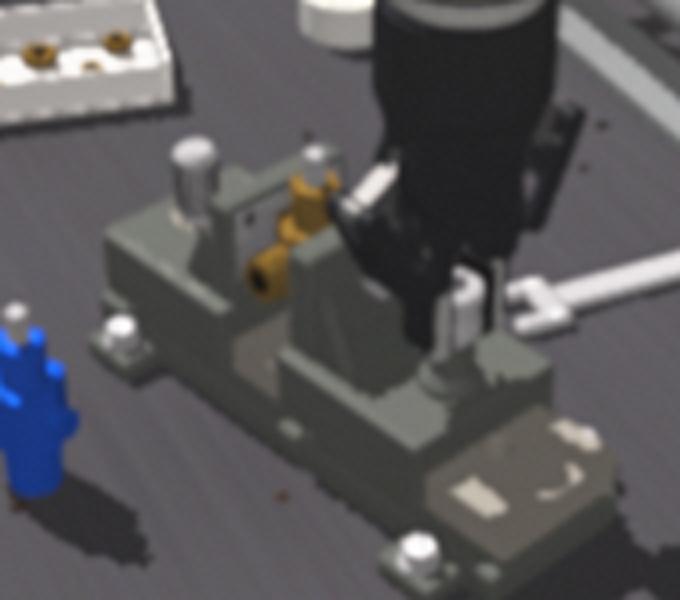

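step_arm:
  plan:
    - {"claw":2,"linear":[0,0.1,0.2],"roll":0}
    - {"claw":2,"linear":[0,0.1,0.2],"roll":0}
    - {"claw":2,"linear":[0,0,0],"roll":0}
    - {"claw":2,"linear":[0,0,0],"roll":0}

```text
clock: 17.23
position: [0.5901, -0.1244, 0.1119]
ee_rot: [[0.962, 0.274, -0.002], [0.274, -0.962, -0.001], [-0.002, 0.0, -1.0]]
ft_force: [-7.9, -3.0, 15.4]
gripper_width: 0.281
```

step_arm:
  plan:
    - {"claw":2,"linear":[-0.1,0.1,-0.1],"roll":0}
    - {"claw":2,"linear":[0,0,0],"roll":0}
    - {"claw":2,"linear":[0,0,0],"roll":0}
    - {"claw":2,"linear":[0,0,0],"roll":0}

```text
clock: 17.57
position: [0.59, -0.1245, 0.112]
ee_rot: [[0.962, 0.274, -0.0], [0.274, -0.962, 0.001], [0.0, -0.001, -1.0]]
ft_force: [-4.8, -1.9, 10.3]
gripper_width: 0.279
```

```bash
python3 - <<'E'
from h import *
o=bot.observe();print(o['position'],o['ft_force'],o['gripper_width']*85.4)
d=np.array([-.274,.962,0]);print((o['position']-np.array([.5982,-.1537,0]))@d)
for n in("side","scene"): 
  im=bot.grab_frame(n)
  r=im[150:330,200:420] if n=="side" else im[120:300,180:400]
  cv2.imwrite(f"pics/{n}18c.png",cv2.resize(r[:,:,::-1],None,fx=3.3,fy=3.3,interpolation=2))
  cv2.imwrite(f"pics/{n}18.png",im[:,:,::-1])
E
```

```text
[ 0.59   -0.1245  0.112 ] [-4.8229 -1.9391 10.2774] 23.790359613562423
0.030360717756116998
```

View pics/scene18c.png

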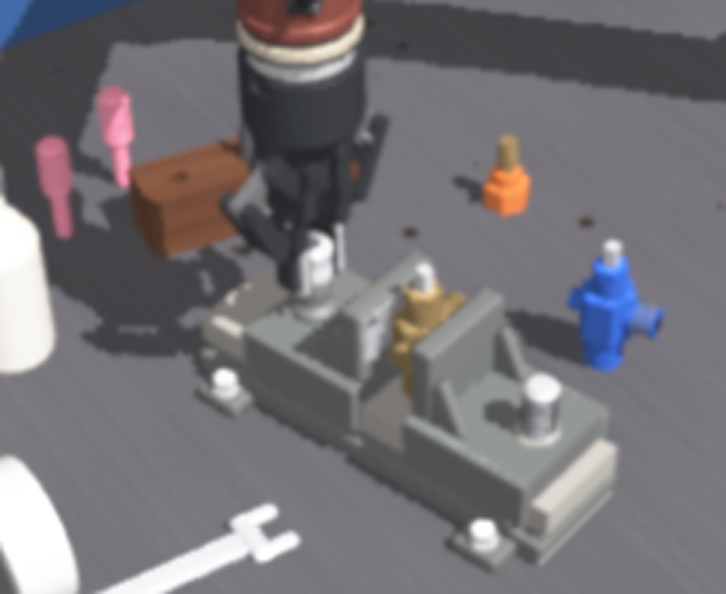

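View pics/side18.png

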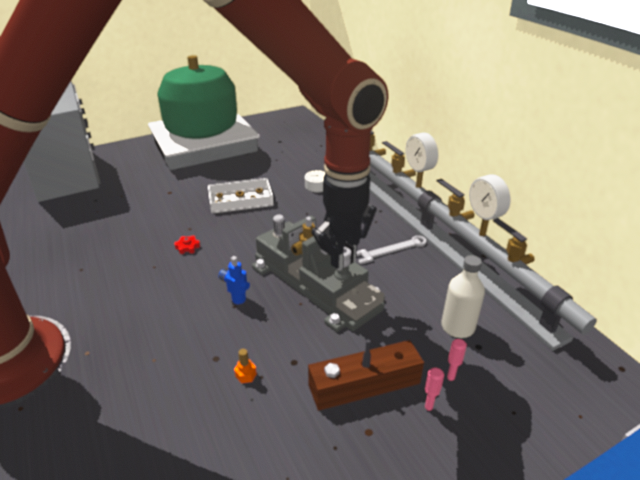

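All in place: the pin is seated, the jaw is 30.4 mm along, the plunger is bottomed out and the valve is upright. Handing in.

```bash
python3 -c "
from rig import bot
bot.sign_off()"
```

```text
the job is handed in; nothing more can be done
```

I set up the vise as asked and handed the job in at about 17.7 s of the 64 s; no verdict was reported.

- **Drop pin:** I took the knurled steel pin out of the block, not either of the pink look-alikes. I lowered it through the stop jaw's foot into the bed and let go. It bottomed out with the tool at the height expected for the shoulder on the foot (93 mm), with a push back of about 5 N. The later pictures show it standing upright on the foot.
- **Sliding jaw:** I pulled the plunger up about 16 mm, slid the jaw 30.4 mm towards the valve and lowered the plunger into the next hole. It is home to within 0.2 mm of its starting height, against a hard stop.
- **At hand-in:** The gripper was still holding the knob and pressing it down with about 10 N. The valve stands upright between the jaws, and in the last pictures nothing else has visibly moved.

**Two readings that were off:**
- While going in, the pin rubbed the hole with about 5 to 6 N sideways. I cleared it by moving about 2 mm towards vise +y. The pin then seated about 3 mm further along +y than the camera had put the hole (about 2 mm off its first estimate). I can't tell whether that is calibration error or the stop jaw shifting slightly in its play.
- At hand-in the knob still had about 5 N of sideways force on it.

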